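# Queue the sample jars in their colour-coded seats

## Task

Set each of the four sample jars into the ring seat that matches the colour of its lid, ready for weighing; of the two blue ones, the large jar belongs in the wide seat and the small jar in the narrow seat. Each jar must stand upright and flat on the floor of its seat, inside the rim; keep the jars upright on the way, put them down gently instead of dropping them, and leave the timer and the stack of weighing dishes where they are.

Things in the scene. Friction and masses are not known exactly. Their poses are not given: they have to be found in the camera images.
- jar_red: Red-lid jar: white screw-lid sample jar with a bright red ribbed lid, loose, standing on the worktop at the start. Lid diameter 49 mm, total height 56 mm; the lid takes up the top 14 mm, the body below is about 46 mm in diameter. About 70 g, give or take 40 percent. Origin: centre of the underside, z up along the jar's axis; round, so its yaw is of no account.
- jar_white: White-lid jar: white screw-lid sample jar with a white ribbed lid, loose, standing on the worktop at the start. Lid diameter 49 mm, total height 56 mm; the lid takes up the top 14 mm, the body below is about 46 mm in diameter. About 60 g, give or take 40 percent. Origin: centre of the underside, z up along the jar's axis; round, so its yaw is of no account.
- jar_blue_large: Large blue-lid jar: white screw-lid sample jar with a blue ribbed lid, loose, standing on the worktop at the start. Lid diameter 53 mm, total height 58 mm; the lid takes up the top 15 mm, the body below is about 50 mm in diameter. About 80 g, give or take 40 percent. Origin: centre of the underside, z up along the jar's axis; round, so its yaw is of no account.
- jar_blue_small: Small blue-lid jar: white screw-lid sample jar with a blue ribbed lid, loose, standing on the worktop at the start. Lid diameter 37 mm, total height 44 mm; the lid takes up the top 11 mm, the body below is about 34 mm in diameter. About 30 g, give or take 40 percent. Origin: centre of the underside, z up along the jar's axis; round, so its yaw is of no account.
- seat_red: Red ring seat fixed to the worktop: a round dish with a raised rim, outer diameter 80 mm, inner diameter 72 mm, a flat inner floor 3 mm above the worktop, of the same colour with a smaller grey anti-slip disc in its middle, and a rim 4 mm thick whose top is 10 mm above the worktop; a small flat tab, 4 mm high, sticks 12 mm out of its near side. Origin: centre of its underside, on the worktop; z up. Place of the red-lid jar.
- seat_white: White ring seat fixed to the worktop: a round dish with a raised rim, outer diameter 80 mm, inner diameter 72 mm, a flat inner floor 3 mm above the worktop, of the same colour with a smaller grey anti-slip disc in its middle, and a rim 4 mm thick whose top is 10 mm above the worktop; a small flat tab, 4 mm high, sticks 12 mm out of its near side. Origin: centre of its underside, on the worktop; z up. Place of the white-lid jar.
- seat_blue_wide: Wide blue ring seat fixed to the worktop: a round dish with a raised rim, outer diameter 80 mm, inner diameter 72 mm, a flat inner floor 3 mm above the worktop, of the same colour with a smaller grey anti-slip disc in its middle, and a rim 4 mm thick whose top is 10 mm above the worktop; a small flat tab, 4 mm high, sticks 12 mm out of its near side. Origin: centre of its underside, on the worktop; z up. Place of the large blue-lid jar.
- seat_blue_narrow: Narrow blue ring seat fixed to the worktop: a round dish with a raised rim, outer diameter 62 mm, inner diameter 54 mm, a flat inner floor 3 mm above the worktop, of the same colour with a smaller grey anti-slip disc in its middle, and a rim 4 mm thick whose top is 10 mm above the worktop; a small flat tab, 4 mm high, sticks 12 mm out of its near side. Origin: centre of its underside, on the worktop; z up. Place of the small blue-lid jar.
- timer: White desk timer with a grey display, 44 x 66 x 52 mm high, loose bystander at the right of the work. Origin: centre of the underside.
- weigh_boats: Stack of square white weighing dishes, 75 x 76 x 28 mm high, loose bystander at the left of the work. Origin: centre of the underside.
Things that resemble listed ones, but are neither listed nor needed, are in the scene too. What is shaped like the seat_blue_wide but brown or green is not meant.

How it is judged:
By the outcome, as a careful person would: the job done as asked, in the order asked, and still so for the second after the job is handed in, with the robot touching nothing.
It also fails if it takes over 112 s, if anything falls off the work surface, if the arm or the gripper's body presses on something with over 40 N, if the wrist force passes 120 N, or if a joint passes its speed limit or range.

## Robot

A 6-joint arm with a two-finger parallel gripper is mounted at the origin on a cart in front of the work surface, level with it; the furniture and walls round the work are solid. World frame = base frame: x ahead of the robot, y to its left, z up, the work surface at z = 0. Lengths are in m, angles in degrees, forces in N, time in s.
With the tool pointing down it reaches from about 0.3 to 0.75 m from the base axis. Payload 8.5 kg.
Tool frame: the origin (TCP) lies midway between the tips of the shut fingers; the grasp point (between the pads) lies 19 mm behind it (env.hold_point_z is the distance from the TCP to the grasp point, in m); z points along the fingers, y is the line along which they close (so a half turn about z gives the same grasp; the last joint's range is limited). The gripper opens to 85 mm and grips with 20 to 120 N. Pads are 22 mm wide; open, the fingers measure 114 mm over their backs; the gripper's body (76 mm by 85 mm) begins 54 mm behind the grasp point. The pads swing forward as they close: fully open they stand 13 mm farther back than shut.
Start: joints at [58.711, 21.807, 74.336, -0, 83.858, -12.336], TCP at [0.179, 0.52, 0.231] pointing down, gripper open.
Joint ranges: [-178.18, 178.18], [-50.72, 133.34], [12.68, 142.11], [-81.47, 261.47], [9.98, 163.14], [-165.26, 165.26]. Speed limits (degrees/s): [136.94, 136.94, 180, 180, 180, 180].

## Interface

Orientations are given as a 3x3 rotation matrix whose columns are the frame's x, y, z axes.
In Python, from rig import observe, get_image, camera_info, env gives the robot as it stands.
- The arm moves only by the tool drive_tool, never from a script. Its arguments are lists of equal length, an entry for each row: "offset": the shift along the tool's x, y, z in units of 40 mm (1.0 is 40 mm), a list of three; "turn": the turn, a rotation vector about the tool's x, y, z in units of 6 degrees (1.0 is 6 degrees), a list of three; "hand": the opening, from 0 (shut) to 1 (fully open). A call has exactly 10 rows; each row shifts and turns the commanded pose from where the row before left it, along the tool's axes as they then stand; what a row does not reach is not made up. A row lasts 1/8 s, in which the tool goes at most 62.5 mm and 10.7 degrees, less where a joint would pass 70% of its speed; a pose out of reach is approached as far as the arm can. A call is refused whole if a number of a shift passes 1 or a number of a turn 1, either way. A call with a gripper value outside its range is refused whole. The fingers move at their own pace and stop on an object; "newtons" is the grip in N (left out, the last holds). Time passes only in rows, so rows that do not move let the fingers close, or fill a call up. It gives the time, the measured TCP pose, the force, the opening and the grip force at its end, in the units of the state.
- observe(): the state, without advancing time (a new reading comes with each control period).
- get_image(name): name is "scene" or "top" or "wrist"; returns the picture (480x640x3 uint8, blue, green, red); there is no depth.
- camera_info(name): a dict with "fx", "fy", "cx", "cy" (pixels), "world_to_cam" (4x4, takes a point from world to camera coordinates). Camera axes: x right, y down, z forward; pixel columns grow to the right and rows downward; lengths in m; the calibration is good to about 2 mm. A picture is of the moment at which its call begins: read the wrist's pose just before it. camera_info takes no time and is no camera call; for the wrist camera it gives the pose at the moment of the call.
- env.close_job(): hands the job in; it is judged then, once.
The state is a dict: "time_s": time; "q": joint angles; "qvel": joint speeds; "joint_efforts": joint torques, N m; "position": TCP position; "tool_rot": TCP orientation; "ft_force": force on the tool from outside, world axes, zero at the start; "wrist_torque": the same for the moment, N m; "grip_width": finger opening in m; "gripper_force": force on a finger pad.
Only numpy, scipy, OpenCV 4.12 (cv2) and the standard library are available. Lean on these libraries where they do the work, as an engineer would, in place of code of your own. Each camera call takes 0.05 s, during which the arm holds its last target. There are 200 camera calls.

## Working session

There is one attempt and no reset: what is moved stays moved. The work goes in short steps, Python scripts to look and compute and a tool call to move; the robot and the scene stay as the last step left them, time stands still between calls to the robot, and variables do not carry over. Pictures are saved under pics/ and viewed, at most 14 in all, crops included, and the job is handed in when it is done.

Besides the shell and the picture viewer there is one more tool, called after "Request:" as name(argument=value, ...) on one line, values as JSON. drive_tool: Moves the arm, as the interface text tells. Its arguments: {"type":"object","properties":{"offset":{"type":"array"},"turn":{"type":"array"},"hand":{"type":"array"},"newtons":{"type":"number"}},"required":["offset","turn","hand"]}

```bash
ls; mkdir -p pics
python3 - <<'E'
from rig import *
import cv2
for n in("top","scene"):
    cv2.imwrite(f"pics/{n}0.png",get_image(n)); print(n,camera_info(n))
s=observe();print(s["time_s"],s["position"],s["tool_rot"],env.hold_point_z,s["grip_width"])
E
```

```text
pics
top {'fx': 572.5353756391838, 'fy': 572.5353756391838, 'cx': 312.6663905458431, 'cy': 244.5024335346317, 'world_to_cam': array([[-9.07302714e-03, -9.99958413e-01, -9.23142392e-04,
         3.11188866e-02],
       [-9.98022059e-01,  9.11288030e-03, -6.22006859e-02,
         5.16341960e-01],
       [ 6.22065117e-02,  3.56967959e-04, -9.98063236e-01,
         1.48657347e+00],
       [ 0.00000000e+00,  0.00000000e+00,  0.00000000e+00,
         1.00000000e+00]])}
scene {'fx': 561.4768172411013, 'fy': 561.4768172411013, 'cx': 318.5002355801173, 'cy': 245.5574532177209, 'world_to_cam': array([[ 0.6664704 , -0.74552202,  0.0037568 , -0.30620228],
       [-0.40375287, -0.36516783, -0.83883018,  0.2397448 ],
       [ 0.62673824,  0.55753867, -0.54438021,  0.97926193],
       [ 0.        ,  0.        ,  0.        ,  1.        ]])}
0.1 [0.17848953 0.51996007 0.23078375] [[-9.45790365e-01  3.24776992e-01 -7.01225332e-04]
 [ 3.24777601e-01  9.45789789e-01 -1.08841802e-03]
 [ 3.09718628e-04 -1.25715756e-03 -9.99999162e-01]] 0.0187 0.08543748402375942
```

View pics/top0.png

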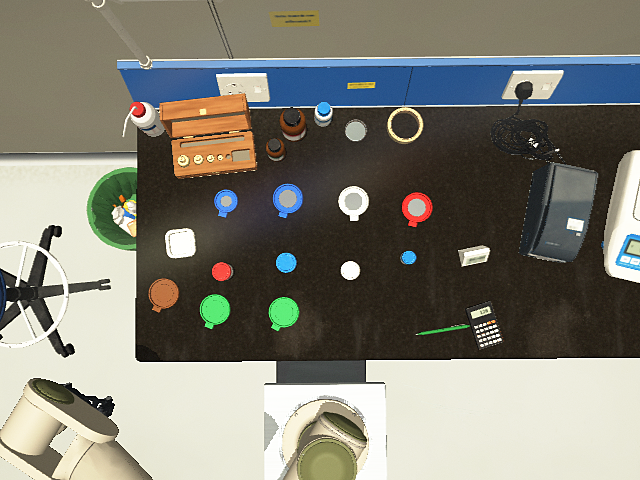

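View pics/scene0.png

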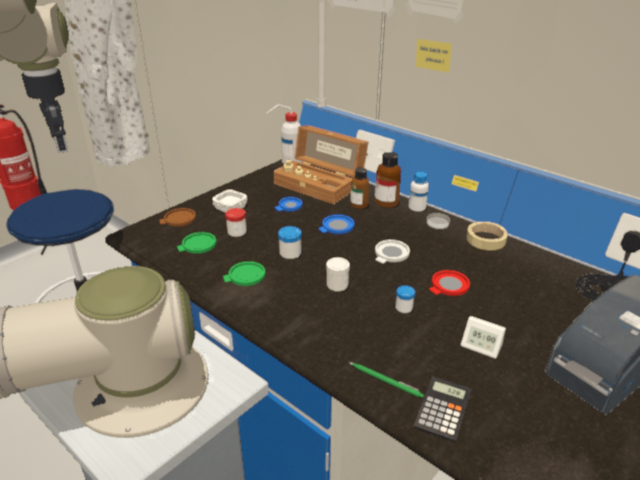

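The top view shows the jars: red (222,271), large blue (286,263), white (350,270) and small blue (408,257). The seats are narrow blue (226,201), wide blue (288,199), white (353,201) and red (417,208). The scene view confirms the colours and sizes. The green and brown dishes are decoys.

```bash
cat > h.py <<'E'
import numpy as np, cv2
from rig import *
def ray(ci,u,v,z):
    M=ci["world_to_cam"];R,t=M[:3,:3],M[:3,3]
    d=R.T@np.array([(u-ci["cx"])/ci["fx"],(v-ci["cy"])/ci["fy"],1]);c=-R.T@t
    return c+d*(z-c[2])/d[2]
def mask(im,col):
    h=cv2.cvtColor(im,cv2.COLOR_BGR2HSV)
    if col=="red": return cv2.inRange(h,(0,130,80),(8,255,255))|cv2.inRange(h,(172,130,80),(180,255,255))
    if col=="blue": return cv2.inRange(h,(95,120,80),(125,255,255))
    return cv2.inRange(h,(0,0,185),(180,50,255))
def circ(m,u,v,r,op):
    w=np.zeros_like(m);cv2.circle(w,(int(u),int(v)),r,255,-1);m=m&w
    cs,_=cv2.findContours(m,cv2.RETR_EXTERNAL,cv2.CHAIN_APPROX_NONE)
    c=max(cs,key=cv2.contourArea);f=np.zeros_like(m);cv2.drawContours(f,[c],-1,255,-1)
    if op:f=cv2.morphologyEx(f,cv2.MORPH_OPEN,cv2.getStructuringElement(cv2.MORPH_ELLIPSE,(op,op)))
    M=cv2.moments(f,True);return M["m10"]/M["m00"],M["m01"]/M["m00"],2*np.sqrt(M["m00"]/np.pi)
E
python3 - <<'E'
from h import *
im=cv2.imread("pics/top0.png");ci=camera_info("top")
for n,c,u,v,z in [("jr","red",222,271,.056),("jbl","blue",286,263,.058),("jw","white",350,270,.056),("jbs","blue",408,257,.044)]:
    a=circ(mask(im,c),u,v,16,0);print(n,np.round(a,1),ray(ci,*a[:2],z).round(4),"diam mm",a[2]*1e3*(1.4+.06-z)/572)
for n,c,u,v in [("sbn","blue",226,201),("sbw","blue",288,199),("sw","white",353,201),("sr","red",417,208)]:
    a=circ(mask(im,c),u,v,24,13);print(n,np.round(a,1),ray(ci,*a[:2],.01).round(4),"diam",a[2]*1e3*1.45/572)
E
```

```text
jr [221.  271.1  19.2] [0.4485 0.2606 0.056 ] diam mm 47.24682540217115
jbl [285.8 262.3  20.6] [0.4693 0.0952 0.058 ] diam mm 50.39368140694823
jw [349.8 270.   18.8] [ 0.4481 -0.0676  0.056 ] diam mm 46.1794266216044
jbs [408.7 257.1  14.1] [ 0.4802 -0.2202  0.044 ] diam mm 35.00032766081858
sbn [225.5 200.7  23.7] [0.6353 0.2562 0.01  ] diam 60.20449195312723
sbw [287.4 198.1  30.2] [0.6406 0.0922 0.01  ] diam 76.53913396649745
sw [353.  200.7  29.8] [ 0.6321 -0.0815  0.01  ] diam 75.57092604186136
sr [416.7 207.   30.7] [ 0.6139 -0.2496  0.01  ] diam 77.81133967722225
```

Request:
drive_tool(offset=[[0,0,0],[0,0,0],[0,0,0],[0,0,0],[-1,-1,0],[-1,-1,0],[-1,-1,0],[-1,-1,0],[-1,-1,0],[-1,-1,0]], turn=[[0,0,-0.79],[0,0,-0.79],[0,0,-0.79],[0,0,-0.79],[0,0,0],[0,0,0],[0,0,0],[0,0,0],[0,0,0],[0,0,0]], hand=[1,1,1,1,1,1,1,1,1,1])

```text
time_s: 1.35
position: [0.4196, 0.2787, 0.2311]
tool_rot: [[-1.0, -0.0, -0.0], [-0.0, 1.0, -0.0], [0.0, -0.0, -1.0]]
ft_force: [0.3, 0.9, -0.8]
grip_width: 0.0853
gripper_force: 0.0
```

Request:
drive_tool(offset=[[-0.4,-0.25,0.5],[-0.35,-0.24,0.5],[0,0,0.5],[0,0,0.5],[0,0,0.25],[0,0,0],[0,0,0],[0,0,0],[0,0,0],[0,0,0]], turn=[[0,0,0],[0,0,0],[0,0,0],[0,0,0],[0,0,0],[0,0,0],[0,0,0],[0,0,0],[0,0,0],[0,0,0]], hand=[1,1,1,1,1,1,1,1,1,1])

```text
time_s: 2.6
position: [0.4487, 0.2606, 0.1415]
tool_rot: [[-1.0, -0.0, 0.0], [-0.0, 1.0, 0.0], [-0.0, 0.0, -1.0]]
ft_force: [-0.6, 0.3, 0.4]
grip_width: 0.0853
gripper_force: 0.0
```

Run:
```python
from h import *
ci=camera_info("wrist");im=get_image("wrist");cv2.imwrite("pics/w1.png",im)
print(observe()["position"])
p=np.array([.4485,.2606,.056,1]);c=ci["world_to_cam"]@p;print(c,ci["fx"]*c[0]/c[2]+ci["cx"],ci["fy"]*c[1]/c[2]+ci["cy"])
u,v=ci["fx"]*c[0]/c[2]+ci["cx"],ci["fy"]*c[1]/c[2]+ci["cy"]
a=circ(mask(im,"red"),u,v,250,0);print(a,ray(ci,*a[:2],.056))
```

```text
[0.44868084 0.26061739 0.14142782]
[3.52304383e-04 3.65487723e-03 2.37173391e-01 1.00000000e+00] 322.46588815424 237.59167348648722
(323.89539381153304, 232.96009142053447, np.float64(85.10103718788395)) [0.44573798 0.26141294 0.056     ]
```

View pics/w1.png

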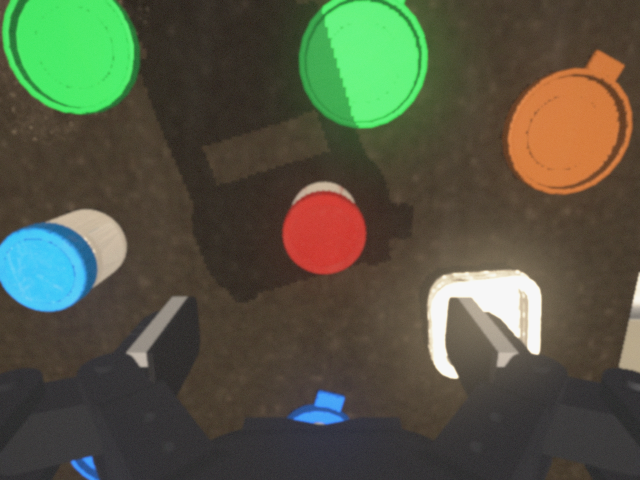

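The wrist view shows the red lid centred at (324,233) between the open fingers. It lies within 3 mm of the top-view estimate, so I go down and grip.

Request:
drive_tool(offset=[[0.04,0,0.6],[0,0,0.6],[0,0,0.6],[0,0,0.6],[0,0,0.4],[0,0,0.14],[0,0,0],[0,0,0],[0,0,0],[0,0,0]], turn=[[0,0,0],[0,0,0],[0,0,0],[0,0,0],[0,0,0],[0,0,0],[0,0,0],[0,0,0],[0,0,0],[0,0,0]], hand=[1,1,1,1,1,1,1,0,0,0], newtons=30)

```text
time_s: 3.9
position: [0.4474, 0.2607, 0.0244]
tool_rot: [[-1.0, -0.0, 0.001], [-0.0, 1.0, 0.0], [-0.001, 0.0, -1.0]]
ft_force: [-0.7, 1.1, 4.9]
grip_width: 0.048
gripper_force: 30.4
```

Request:
drive_tool(offset=[[0,0,-0.35],[0,0,-0.8],[0,0,-0.8],[-0.2,-0.5,-0.6],[-0.3,-0.9,0],[-0.3,-1,0],[-0.3,-1,0],[-0.3,-1,0],[-0.3,-1,0],[-0.3,-1,0]], turn=[[0,0,0],[0,0,0],[0,0,0],[0,0,0],[0,0,0],[0,0,0],[0,0,0],[0,0,0],[0,0,0],[0,0,0]], hand=[0,0,0,0,0,0,0,0,0,0])

```text
time_s: 5.15
position: [0.5272, 0.0033, 0.1265]
tool_rot: [[-1.0, -0.0, 0.0], [-0.0, 1.0, -0.0], [-0.0, -0.0, -1.0]]
ft_force: [0.3, -0.7, -0.5]
grip_width: 0.0482
gripper_force: 31.3
```

Request:
drive_tool(offset=[[-0.4,-1,0],[-0.4,-1,0],[-0.4,-1,0],[-0.4,-1,0],[-0.3,-0.9,0],[-0.27,-0.9,0],[0,-0.56,0],[0,0,0.5],[0,0,0.5],[0,0,0]], turn=[[0,0,0],[0,0,0],[0,0,0],[0,0,0],[0,0,0],[0,0,0],[0,0,0],[0,0,0],[0,0,0],[0,0,0]], hand=[0,0,0,0,0,0,0,0,0,0])

```text
time_s: 6.4
position: [0.6129, -0.249, 0.0848]
tool_rot: [[-1.0, -0.0, -0.003], [-0.0, 1.0, 0.002], [0.003, 0.002, -1.0]]
ft_force: [0.5, -0.0, -0.2]
grip_width: 0.048
gripper_force: 31.3
```

Run:
```python
from h import *
cv2.imwrite("pics/w2.png",get_image("wrist"));cv2.imwrite("pics/s2.png",get_image("scene")[180:420,300:600])
print(observe()["position"],observe()["ft_force"],observe()["gripper_force"])
```

```text
[ 0.61400685 -0.24965018  0.08674064] [-0.1398025  -0.66348207 -0.93587682] 31.30213737487793
```

View pics/s2.png

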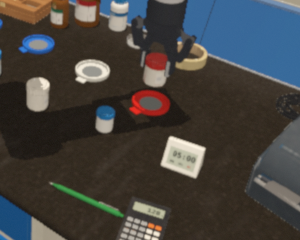

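The crop shows the red jar upright, hanging over the red seat at about (155,70), with the seat at (150,103). I lower it.

Request:
drive_tool(offset=[[0,0,0.5],[0,0,0.45],[0,0,0.25],[0,0,0.12],[0,0,0.08],[0,0,0.05],[0,0,0.02],[0,0,0.02],[0,0,0],[0,0,0]], turn=[[0,0,0],[0,0,0],[0,0,0],[0,0,0],[0,0,0],[0,0,0],[0,0,0],[0,0,0],[0,0,0],[0,0,0]], hand=[0,0,0,0,0,0,0,0,0,0])

```text
time_s: 7.75
position: [0.6143, -0.2499, 0.0274]
tool_rot: [[-1.0, -0.0, 0.002], [-0.0, 1.0, -0.001], [-0.002, -0.001, -1.0]]
ft_force: [-1.7, 1.4, 6.5]
grip_width: 0.0479
gripper_force: 31.9
```

Request:
drive_tool(offset=[[0,0,0],[0,0,0],[0,0,0],[0,0,-0.5],[0,0,-1],[0,0,-1],[0.4,0.5,-0.2],[0.9,1,0],[0.9,1,0],[0.9,1,0]], turn=[[0,0,0],[0,0,0],[0,0,0],[0,0,0],[0,0,0],[0,0,0],[0,0,0],[0,0,0],[0,0,0],[0,0,0]], hand=[0.85,0.85,0.85,1,1,1,1,1,1,1])

```text
time_s: 9.0
position: [0.4886, -0.1086, 0.1341]
tool_rot: [[-1.0, 0.0, 0.0], [0.0, 1.0, -0.0], [-0.0, -0.0, -1.0]]
ft_force: [0.9, -0.4, -0.3]
grip_width: 0.0857
gripper_force: 0.0
```

Request:
drive_tool(offset=[[0.8,0.8,0],[0.28,0.26,0.3],[0,0,0.6],[0,0,0.8],[0,0,0.2],[0,0,0],[0,0,0],[0,0,0],[0,0,0],[0,0,0]], turn=[[0,0,0],[0,0,0],[0,0,0],[0,0,0],[0,0,0],[0,0,0],[0,0,0],[0,0,0],[0,0,0],[0,0,0]], hand=[1,1,1,1,1,1,1,1,1,1])

```text
time_s: 10.25
position: [0.4467, -0.0674, 0.0583]
tool_rot: [[-1.0, -0.0, 0.0], [-0.0, 1.0, -0.0], [-0.0, -0.0, -1.0]]
ft_force: [0.4, 0.4, 0.5]
grip_width: 0.0854
gripper_force: 0.0
```

Run:
```python
from h import *
cv2.imwrite("pics/s3.png",get_image("scene")[180:420,250:550])
print(observe()["position"],observe()["ft_force"],observe()["gripper_force"])
```

```text
[ 0.44673456 -0.06741567  0.05824301] [0.44119979 0.19214707 0.49681251] 0.0
```

View pics/s3.png

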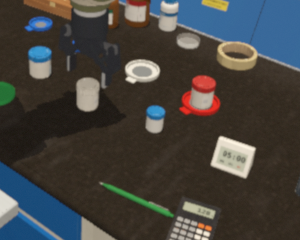

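The crop shows the red jar standing in its seat at (203,93), and the gripper above the white jar at (88,95).

Request:
drive_tool(offset=[[0,0,0.4],[0,0,0.3],[0,0,0.15],[0,0,0],[0,0,0],[0,0,0],[0,0,0],[0,0,0],[0,0,-0.3],[0,0,-0.6]], turn=[[0,0,0],[0,0,0],[0,0,0],[0,0,0],[0,0,0],[0,0,0],[0,0,0],[0,0,0],[0,0,0],[0,0,0]], hand=[1,1,1,1,0,0,0,0,0,0])

```text
time_s: 11.55
position: [0.4463, -0.0673, 0.0606]
tool_rot: [[-1.0, -0.0, -0.002], [-0.0, 1.0, 0.001], [0.002, 0.001, -1.0]]
ft_force: [-0.1, 0.2, -0.9]
grip_width: 0.0479
gripper_force: 31.1
```

Request:
drive_tool(offset=[[-0.5,0,0],[-0.9,-0.1,0],[-1,-0.1,0],[-1,-0.1,0],[-0.8,-0.05,0],[-0.44,0,0],[0,0,0],[0,0,0.25],[0,0,0.25],[0,0,0.12]], turn=[[0,0,0],[0,0,0],[0,0,0],[0,0,0],[0,0,0],[0,0,0],[0,0,0],[0,0,0],[0,0,0],[0,0,0]], hand=[0,0,0,0,0,0,0,0,0,0])

```text
time_s: 12.8
position: [0.6315, -0.0813, 0.0343]
tool_rot: [[-1.0, 0.0, -0.002], [0.0, 1.0, 0.001], [0.002, 0.001, -1.0]]
ft_force: [-0.4, -0.8, -0.6]
grip_width: 0.048
gripper_force: 31.1
```

Request:
drive_tool(offset=[[0,0,0.08],[0,0,0.06],[0,0,0.03],[0,0,0.02],[0,0,0.01],[0,0,0],[0,0,0],[0,0,0],[0,0,0],[0,0,0]], turn=[[0,0,0],[0,0,0],[0,0,0],[0,0,0],[0,0,0],[0,0,0],[0,0,0],[0,0,0],[0,0,0],[0,0,0]], hand=[0,0,0,0,0,0,0,0,0,0])

```text
time_s: 14.05
position: [0.6324, -0.0814, 0.0276]
tool_rot: [[-1.0, -0.0, 0.0], [-0.0, 1.0, -0.0], [-0.0, -0.0, -1.0]]
ft_force: [-1.3, 0.7, 5.3]
grip_width: 0.0481
gripper_force: 31.4
```

Contact is gentle at 5 N. I release and go to the large blue jar.

Request:
drive_tool(offset=[[0,0,0],[0,0,0],[0,0,0],[0,0,-0.5],[0,0,-1],[0,0,-1],[0.4,0.5,-0.2],[0.9,1,0],[0.9,1,0],[0.9,1,0]], turn=[[0,0,0],[0,0,0],[0,0,0],[0,0,0],[0,0,0],[0,0,0],[0,0,0],[0,0,0],[0,0,0],[0,0,0]], hand=[0.85,0.85,0.85,1,1,1,1,1,1,1])

```text
time_s: 15.3
position: [0.507, 0.0597, 0.1353]
tool_rot: [[-1.0, 0.0, 0.0], [0.0, 1.0, 0.0], [-0.0, 0.0, -1.0]]
ft_force: [0.4, 0.3, 0.1]
grip_width: 0.0852
gripper_force: 0.0
```

Request:
drive_tool(offset=[[0.8,0.7,0],[0.2,0.22,0.3],[0,0,0.6],[0,0,0.8],[0,0,0.2],[0,0,0],[0,0,0],[0,0,0],[0,0,0],[0,0,0]], turn=[[0,0,0],[0,0,0],[0,0,0],[0,0,0],[0,0,0],[0,0,0],[0,0,0],[0,0,0],[0,0,0],[0,0,0]], hand=[1,1,1,1,1,1,1,1,1,1])

```text
time_s: 16.55
position: [0.4683, 0.0954, 0.0595]
tool_rot: [[-1.0, -0.0, 0.0], [-0.0, 1.0, -0.0], [-0.0, -0.0, -1.0]]
ft_force: [0.3, -0.2, -0.0]
grip_width: 0.0855
gripper_force: 0.0
```

Run:
```python
from h import *
cv2.imwrite("pics/s4.png",get_image("scene")[180:420,250:550])
print(observe()["position"],observe()["ft_force"])
```

```text
[0.46830163 0.09539157 0.0594441 ] [ 0.91055676  0.70311735 -0.47508152]
```

View pics/s4.png

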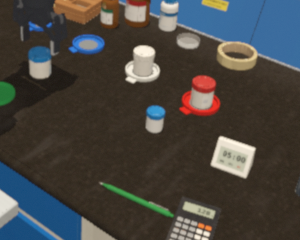

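The crop shows the white jar in its seat at (143,62), and the gripper above the large blue jar at (40,60).

Request:
drive_tool(offset=[[0,0,0.4],[0,0,0.3],[0,0,0.14],[0,0,0],[0,0,0],[0,0,0],[0,0,0],[0,0,0],[0,0,-0.3],[0,0,-0.6]], turn=[[0,0,0],[0,0,0],[0,0,0],[0,0,0],[0,0,0],[0,0,0],[0,0,0],[0,0,0],[0,0,0],[0,0,0]], hand=[1,1,1,1,0,0,0,0,0,0])

```text
time_s: 17.85
position: [0.4678, 0.0954, 0.0621]
tool_rot: [[-1.0, -0.0, -0.002], [-0.0, 1.0, 0.0], [0.002, 0.0, -1.0]]
ft_force: [0.2, 0.2, 0.6]
grip_width: 0.0524
gripper_force: 31.6
```

Request:
drive_tool(offset=[[-0.5,0,0],[-0.9,0,0],[-1,-0.08,0],[-0.9,0,0],[-0.7,0,0],[-0.31,0,0],[0,0,0],[0,0,0.25],[0,0,0.25],[0,0,0.12]], turn=[[0,0,0],[0,0,0],[0,0,0],[0,0,0],[0,0,0],[0,0,0],[0,0,0],[0,0,0],[0,0,0],[0,0,0]], hand=[0,0,0,0,0,0,0,0,0,0])

```text
time_s: 19.1
position: [0.6399, 0.0923, 0.0359]
tool_rot: [[-1.0, -0.0, -0.002], [-0.0, 1.0, 0.0], [0.002, 0.0, -1.0]]
ft_force: [-0.3, 0.1, -0.9]
grip_width: 0.052
gripper_force: 31.6
```

Request:
drive_tool(offset=[[0,0,0.08],[0,0,0.06],[0,0,0.03],[0,0,0.02],[0,0,0.01],[0,0,0],[0,0,0],[0,0,0],[0,0,0],[0,0,0]], turn=[[0,0,0],[0,0,0],[0,0,0],[0,0,0],[0,0,0],[0,0,0],[0,0,0],[0,0,0],[0,0,0],[0,0,0]], hand=[0,0,0,0,0,0,0,0,0,0])

```text
time_s: 20.35
position: [0.6409, 0.0922, 0.0293]
tool_rot: [[-1.0, -0.0, 0.001], [-0.0, 1.0, -0.0], [-0.001, -0.0, -1.0]]
ft_force: [0.0, 0.3, 5.0]
grip_width: 0.0521
gripper_force: 31.9
```

Request:
drive_tool(offset=[[0,0,0],[0,0,0],[0,0,0],[0,0,-0.5],[0,0,-1],[0,0,-1],[0.3,-0.5,-0.3],[0.6,-1,0],[0.6,-1,0],[0.6,-1,0]], turn=[[0,0,0],[0,0,0],[0,0,0],[0,0,0],[0,0,0],[0,0,0],[0,0,0],[0,0,0],[0,0,0],[0,0,0]], hand=[0.85,0.85,0.85,1,1,1,1,1,1,1])

```text
time_s: 21.6
position: [0.5547, -0.0494, 0.14]
tool_rot: [[-1.0, 0.0, -0.002], [0.0, 1.0, 0.0], [0.002, 0.0, -1.0]]
ft_force: [1.0, -0.2, 0.1]
grip_width: 0.0854
gripper_force: 0.0
```

Request:
drive_tool(offset=[[0.5,-1,0],[0.5,-1,0],[0.5,-1,0],[0.3,-0.8,0.2],[0.15,-0.5,0.5],[0,-0.01,0.8],[0,0,0.6],[0,0,0.1],[0,0,0],[0,0,0]], turn=[[0,0,0],[0,0,0],[0,0,0],[0,0,0],[0,0,0],[0,0,0],[0,0,0],[0,0,0],[0,0,0],[0,0,0]], hand=[1,1,1,1,1,1,1,1,1,1])

```text
time_s: 22.85
position: [0.4789, -0.2205, 0.0538]
tool_rot: [[-1.0, -0.0, 0.001], [-0.0, 1.0, -0.001], [-0.001, -0.001, -1.0]]
ft_force: [-0.3, -1.3, -0.2]
grip_width: 0.0853
gripper_force: 0.0
```

Run:
```python
from h import *
cv2.imwrite("pics/s5.png",get_image("scene")[180:420,250:550])
print(observe()["position"],observe()["ft_force"])
```

```text
[ 0.47896677 -0.22042373  0.05378052] [-0.27802468 -0.49697895  0.62383279]
```

View pics/s5.png

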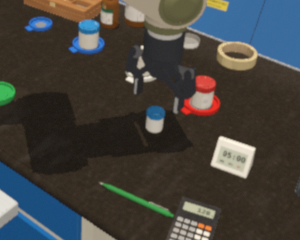

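The crop shows the large blue jar in the wide seat at (90,37), and the gripper above the small blue jar at (155,120).

Request:
drive_tool(offset=[[0,0,0.4],[0,0,0.35],[0,0,0.15],[0,0,0],[0,0,0],[0,0,0],[0,0,0],[0,0,0],[0,0,0],[0,0,-0.2]], turn=[[0,0,0],[0,0,0],[0,0,0],[0,0,0],[0,0,0],[0,0,0],[0,0,0],[0,0,0],[0,0,0],[0,0,0]], hand=[1,1,1,1,0,0,0,0,0,0], newtons=25)

```text
time_s: 24.15
position: [0.4784, -0.2199, 0.0247]
tool_rot: [[-1.0, -0.0, -0.001], [-0.0, 1.0, 0.001], [0.001, 0.001, -1.0]]
ft_force: [-0.3, -0.2, -1.1]
grip_width: 0.0362
gripper_force: 25.0
```

Request:
drive_tool(offset=[[0,0,-0.5],[0,0,-0.8],[0,0,-0.8],[-0.1,0.5,-0.5],[-0.3,0.9,0],[-0.3,1,0],[-0.3,1,0],[-0.3,1,0],[-0.3,1,0],[-0.3,1,0]], turn=[[0,0,0],[0,0,0],[0,0,0],[0,0,0],[0,0,0],[0,0,0],[0,0,0],[0,0,0],[0,0,0],[0,0,0]], hand=[0,0,0,0,0,0,0,0,0,0])

```text
time_s: 25.4
position: [0.5548, 0.0372, 0.1292]
tool_rot: [[-1.0, -0.0, -0.0], [-0.0, 1.0, -0.0], [0.0, -0.0, -1.0]]
ft_force: [0.2, 0.5, 0.2]
grip_width: 0.0359
gripper_force: 25.1
```

Request:
drive_tool(offset=[[-0.4,1,0],[-0.4,1,0],[-0.4,1,0],[-0.4,1,0],[-0.3,0.9,0],[-0.11,0.6,0],[0,0,0.3],[0,0,0.7],[0,0,0.4],[0,0,0]], turn=[[0,0,0],[0,0,0],[0,0,0],[0,0,0],[0,0,0],[0,0,0],[0,0,0],[0,0,0],[0,0,0],[0,0,0]], hand=[0,0,0,0,0,0,0,0,0,0])

```text
time_s: 26.65
position: [0.6344, 0.255, 0.0716]
tool_rot: [[-1.0, 0.001, -0.003], [0.001, 1.0, -0.001], [0.003, -0.001, -1.0]]
ft_force: [0.8, 0.8, 1.1]
grip_width: 0.0362
gripper_force: 25.1
```

Run:
```python
from h import *
cv2.imwrite("pics/s6.png",cv2.resize(get_image("scene")[130:310,200:440],None,fx=2,fy=2))
print(observe()["position"],observe()["ft_force"])
```

```text
[0.63511211 0.25529444 0.07291935] [0.52216073 0.31644113 1.29491413]
```

View pics/s6.png

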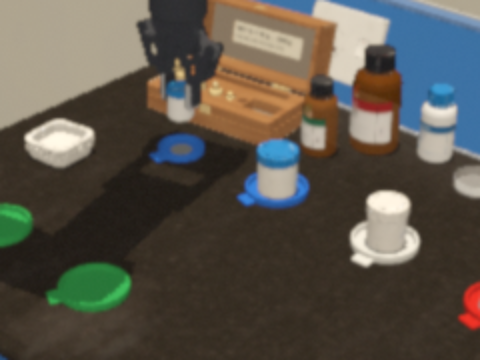

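The picture shows the small jar over the narrow seat at (180,150). The wooden box stands clear behind the gripper. I lower it.

Request:
drive_tool(offset=[[0,0.02,0.4],[0,0,0.4],[0,0,0.22],[0,0,0.12],[0,0,0.08],[0,0,0.04],[0,0,0.02],[0,0,0.02],[0,0,0],[0,0,0]], turn=[[0,0,0],[0,0,0],[0,0,0],[0,0,0],[0,0,0],[0,0,0],[0,0,0],[0,0,0],[0,0,0],[0,0,0]], hand=[0,0,0,0,0,0,0,0,0,0])

```text
time_s: 27.95
position: [0.6351, 0.2566, 0.021]
tool_rot: [[-1.0, -0.0, 0.0], [-0.0, 1.0, 0.0], [-0.0, 0.0, -1.0]]
ft_force: [0.3, 0.1, -0.3]
grip_width: 0.0359
gripper_force: 25.1
```

Request:
drive_tool(offset=[[0,0,0.02],[0,0,0],[0,0,0],[0,0,0],[0,0,0],[0,0,0],[0,0,0],[0,0,0],[0,0,0],[0,0,0]], turn=[[0,0,0],[0,0,0],[0,0,0],[0,0,0],[0,0,0],[0,0,0],[0,0,0],[0,0,0],[0,0,0],[0,0,0]], hand=[0,0,0,0,0,0,0,0,0,0])

```text
time_s: 29.2
position: [0.6352, 0.2567, 0.0203]
tool_rot: [[-1.0, -0.0, 0.0], [-0.0, 1.0, 0.0], [-0.0, 0.0, -1.0]]
ft_force: [-0.5, 0.2, 4.9]
grip_width: 0.036
gripper_force: 25.4
```

Request:
drive_tool(offset=[[0,0,0],[0,0,0],[0,0,0],[0,0,-0.5],[0,0,-1],[0,0,-1],[0,0,-1],[0.8,0,-1],[1,0,0],[1,0,0]], turn=[[0,0,0],[0,0,0],[0,0,0],[0,0,0],[0,0,0],[0,0,0],[0,0,0],[0,0,0],[0,0,0],[0,0,0]], hand=[0.75,0.75,0.75,0.75,1,1,1,1,1,1])

```text
time_s: 30.45
position: [0.5218, 0.2565, 0.2004]
tool_rot: [[-1.0, -0.0, 0.001], [-0.0, 1.0, 0.0], [-0.001, 0.0, -1.0]]
ft_force: [-0.4, -0.2, -0.1]
grip_width: 0.0854
gripper_force: 0.0
```

Request:
drive_tool(offset=[[1,1,0],[1,1,0],[1,1,0],[1,1,0],[0,1,0],[0,1,0],[0,0,0],[0,0,0],[0,0,0],[0,0,0]], turn=[[0,0,0],[0,0,0],[0,0,0],[0,0,0],[0,0,0],[0,0,0],[0,0,0],[0,0,0],[0,0,0],[0,0,0]], hand=[1,1,1,1,1,1,1,1,1,1])

```text
time_s: 31.7
position: [0.3633, 0.4959, 0.2004]
tool_rot: [[-1.0, 0.001, 0.0], [0.001, 1.0, 0.0], [-0.0, 0.0, -1.0]]
ft_force: [0.5, -0.4, 0.3]
grip_width: 0.0853
gripper_force: 0.0
```

Run:
```python
from h import *
t=get_image("top");s=get_image("scene");ci=camera_info("top")
for n,c,u,v,z in [("bs","blue",225,199,.047)]: pass
cv2.imwrite("pics/f.png",np.vstack([cv2.resize(t[150:290,140:500],(720,280)),cv2.resize(s[170:370,150:530],(720,320*720//720))])[:600])
```

```text
(no output)
```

View pics/f.png

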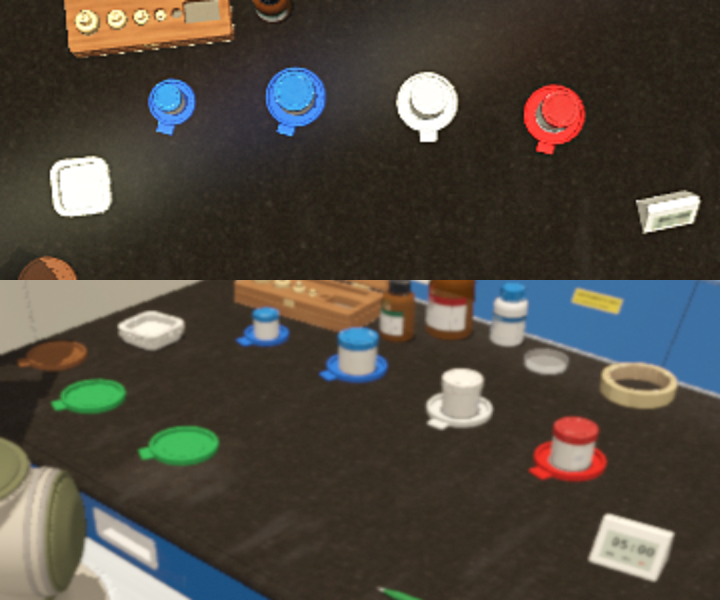

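The final picture shows all four jars upright inside their matching rims. The timer at (668,212) and the weighing dishes at (80,186) have not moved, and the robot is clear.

```bash
python3 -c "
from rig import env
print(env.close_job())"
```

```text
the job is handed in; nothing more can be done
None
```

All four jars stand upright in their matching seats, the timer and weighing dishes are where they were, and I handed the job in at about 32 s of the 112 s limit; no verdict was returned.

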